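Hang the drip cup on the clay extruder and draw its plunger to the loading mark

ROBOT

A 6-joint arm with a two-finger parallel gripper is mounted at the origin on the work surface; the furniture and walls round the work are solid. World frame = base frame: x ahead of the robot, y to its left, z up, the work surface at z = 0. Lengths are in m, angles in rad, forces in N, time in s.
With the tool pointing down it reaches from about 0.275 to 0.725 m from the base axis. Payload 15.9 kg.
Tool frame: the origin (TCP) lies midway between the tips of the shut fingers; the grasp point (between the pads) lies grip_point_offset behind it (grip_point_offset is the distance from the TCP to the grasp point, in m); z points along the fingers, y is the line along which they close (so a half turn about z gives the same grasp; the last joint's range is limited). The gripper opens to 85 mm and grips with 20 to 120 N. Pads are 22 mm wide; open, the fingers measure 114 mm over their backs; the gripper's body (76 mm by 85 mm) begins 54 mm behind the grasp point. The pads swing forward as they close: fully open they stand 13 mm farther back than shut.
Start: joints at [-1.133, 0.213, -0.034, 1.323, 0, 1.571], TCP at [0.212, -0.453, 0.204] pointing down, gripper open.
Joint ranges: [-2.98, 2.98], [-0.74, 1.72], [-1.14, 1.35], [-2.1, 2.04], [-1.57, 1.44], [-3.14, 3.14]. Speed limits (rad/s): [1.89, 1.89, 2.39, 2.57, 3.14, 3.14].

INTERFACE

Orientations are given as a unit quaternion [x, y, z, w].
In Python, from plant import * gives the robot as it stands.
- The arm moves only by the tool move_arm, never from a script. Its arguments are lists of equal length, an entry for each row: "hand": the closure, from -1 (fully open) to 1 (shut); "delta_pos": the shift along the tool's x, y, z in cm, a list of three; "spin": the turn about the tool's z in rad. In form: {"hand": [hand, ...], "delta_pos": [[x, y, z], ...], "spin": [spin, ...]}. A call has 1 to 20 rows; each row shifts and turns the commanded pose from where the row before left it, along the tool's axes as they then stand; what a row does not reach is not made up. A row lasts 1/12 s, in which the tool goes at most 41.7 mm and 7.16 degrees, less where a joint would pass 70% of its speed; a pose out of reach is approached as far as the arm can. A call is refused whole if a number of a shift passes 4.17 or a number of a turn 0.125, either way. A call with a gripper value outside its range is refused whole. The fingers move at their own pace and stop on an object; "grip_force" is the grip in N (left out, the last holds). Time passes only in rows, so rows that do not move let the fingers close. It gives the time, the measured TCP pose, the force, the opening and the grip force at its end, in the units of the state.
- state(): the state, without advancing time (a new reading comes with each control period).
- get_image(name): name is "scene" or "top" or "wrist"; returns a dict with "frame" (420x560x3 uint8, red, green, blue), "fovy" (degrees; the focal length in pixels is half the picture's height over the tangent of half this angle, whatever the lens; pixels are square), "cx", "cy" (the principal point, pixels), "world_from_camera" (4x4, takes a point from camera to world coordinates). Camera axes: x right, y down, z forward; pixel columns grow to the right and rows downward; lengths in m; the calibration is good to about 2 mm. A picture is of the moment at which its call begins. There is no depth.
- finish_job(): hands the job in; it is judged then, once.
Trained networks look in a picture, given as the dict that the camera call returned (one of the last four; its "shot" number tells which), for a name from the list of things; names that differ only in an ending like _2 or _b are one class to them, and where a whole thing is asked for, a point or a joint stands for the part that bears it (a point fixed in the world has none). Each returns a list of dicts, best first, with "conf" (0 to 1); they miss things now and then, are a little off and sometimes report something else, mostly with a low value. They report only what shows in the picture. A call takes as long as a camera call.
- boxes_of(picture, thing): "position" ([column, row] in pixels, amid what is visible of it).
The state is a dict: "time_s": time; "joint_pos": joint angles; "qvel": joint speeds; "joint_torque": joint torques, N m; "ee_pos": TCP position; "tool_rot": TCP orientation; "force": force on the tool from outside, world axes, zero at the start; "wrist_torque": the same for the moment, N m; "gripper_width": finger opening in m; "grip_force": force on a finger pad.
Only numpy, scipy, OpenCV 4.12 (cv2) and the standard library are available. Lean on these libraries where they do the work, as an engineer would, in place of code of your own. Each camera call takes 0.05 s, during which the arm holds its last target. There are 200 camera calls.

TASK

Get the clay extruder ready for me to load: first hang the white drip cup by its strap handle on the hook over the nozzle and let go of it, so that it catches what falls out. Then take the wooden T-handle and draw the plunger partway up out of the leaning barrel, straight along the barrel without forcing it sideways, until the red band on its rod has come fully out of the cap but the black band below it has not yet come out. The plunger drops back if it is let go, so finish still gripping the handle and holding it there, with the cup still on its hook and the other things on the bench left where they are.

Things in the scene. Friction and masses are not known exactly. Their poses are not given: they have to be found in the camera images.
- extruder: Hand clay extruder on a grey steel stand, bolted down. Origin: centre of the underside of its base plate (80 mm along x, 150 mm along y); z up. Its barrel leans in the y-z plane, 40 degrees from upright: nozzle end low, to +y; handle end high, to -y. Posts 36 mm wide at y = 16 and 60 mm and a strut carry it. A hook of 8 mm round steel reaches to +y above the nozzle, at x = 0
- hook_saddle (a point): Lowest point of the hook's upper side, where the cup's bar rests: y = 133, z = 174 mm from the extruder's origin; axes as the extruder's. The hook rises on both sides of it: 11 mm to its free upturned end (19 mm farther to +y, tops out at z = 186 mm), 4 mm towards the barrel. The bar enters from +y, over that end
- barrel: Aluminium barrel, fixed to the stand, 47 mm outside, bore 38.6 mm. Origin: centre of the bore's closed lower end; z along the bore, up towards the handle; x level (the extruder's x). Loading window in the upper side from 22 to 44 mm up the bore. The cap (53 mm wide, 18.4 mm hole for the rod) spans 92 to 106 mm. The brass nozzle reaches down to z = -36 mm
- barrel_cap (a point): Centre of the cap's outer (top) face, where the rod comes out, 106 mm up the bore. Axes as the barrel's
- nozzle_tip (a point): Tip of the nozzle: 105 mm to +y of the extruder's origin, 135 mm above the bench; the hung cup stands under it
- plunger: Loose round plunger in the bore, about 0.42 kg, 1.3 mm play all round; starts at the bottom and slides back there by its weight when let go. Origin: centre of the piston's end face; z along the rod to the handle. Its z in the barrel's frame is the draw: 0 at the start, 46 mm when the red band is just fully out, 64 mm when the black band starts to show; at 72 mm the piston meets the cap. Rod 16 mm
- plunger_handle (a point): Centre of the wooden T-handle, 132 mm from the plunger's origin along its z: a bar 58 mm long along the plunger's x (level at the start, along the extruder's x), 25 mm thick, flat ends. Can be gripped by its two ends from straight above, or across the bar with the tool tilted along the rod. At the start it stands 26 mm beyond the cap, 264 mm above the bench
- cup: White cup, blue rim, about 0.13 kg. Origin: centre of its underside; z up. 60 mm wide, 58 mm high, under a fixed steel strap handle, an upside-down U in its x-z plane: legs' outer faces 56 mm apart along x (straight up to z = 131 mm), strap 12 mm wide along y, level bar on top from z = 138.5 to 141.5 mm. Grip the two legs from above, just under the corners; the hook passes through the U along y
- cup_bar (a point): Middle of the underside of the cup's handle bar, 138.5 mm above the cup's underside; this rests on the hook. Axes as the cup's
- mallet: Bystander: turned wooden mallet lying down, 74 x 189 x 58 mm; origin under its centre
- tool_pot: Bystander: rough brown pot of knives and blades, 155 x 156 x 147 mm, at the far right; origin under it near its centre
- turntable: Bystander: low trimming turntable, 132 mm across and 78 mm high, at the far left; origin under its centre

How it is judged:
By the outcome, as a careful person would: the job done as asked, in the order asked, and still so for the second after the job is handed in, while the arm keeps its last pose, push and grip.
It also fails if it takes over 51 s, if anything falls off the work surface, if the arm or the gripper's body presses on something with over 40 N, if the wrist force passes 120 N, or if a joint passes its speed limit or range.

## Working session

There is one attempt and no reset: what is moved stays moved. The work goes in short steps, Python scripts to look and compute and a tool call to move; the robot and the scene stay as the last step left them, time stands still between calls to the robot, and variables do not carry over. Pictures are saved under pics/ and viewed, at most 10 in all, crops included, and the job is handed in when it is done.

Besides the shell and the picture viewer there is one more tool, called after "Request:" as a command line: name --pt "numbers of a row" for each row, then --argument value for the rest. move_arm: Moves the arm, as the interface text tells. Its arguments: {"type":"object","properties":{"hand":{"type":"array","items":{"type":"number"}},"delta_pos":{"type":"array","items":{"type":"array","items":{"type":"number"}}},"spin":{"type":"array","items":{"type":"number"}},"grip_force":{"type":"number"}},"required":["hand","delta_pos","spin"]}

```bash
mkdir -p pics; ls; cat > h.py <<'E'
from plant import *
import numpy as np, cv2
from scipy.spatial.transform import Rotation as R
def snap(n,name=None):
    p=get_image(n)
    if name: cv2.imwrite('pics/'+name+'.png',np.array(p['frame'])[:,:,::-1])
    return p
def ray(p,uv):
    f=210/np.tan(np.radians(p['fovy'])/2); T=np.array(p['world_from_camera'])
    d=T[:3,:3]@np.array([(uv[0]-p['cx'])/f,(uv[1]-p['cy'])/f,1]); return T[:3,3],d/np.linalg.norm(d)
def atz(p,uv,z):
    o,d=ray(p,uv); return o+d*(z-o[2])/d[2]
def tri(rs):
    A=sum(np.eye(3)-np.outer(d,d) for o,d in rs); b=sum((np.eye(3)-np.outer(d,d))@o for o,d in rs)
    x=np.linalg.solve(A,b); return x,[np.linalg.norm(np.cross(x-o,d)) for o,d in rs]
def proj(p,X):
    f=210/np.tan(np.radians(p['fovy'])/2); T=np.linalg.inv(np.array(p['world_from_camera']))
    c=T[:3,:3]@np.array(X)+T[:3,3]; return [p['cx']+f*c[0]/c[2],p['cy']+f*c[1]/c[2]]
E
python3 - <<'E'
from h import *
np.set_printoptions(precision=4,suppress=True)
P={n:snap(n,n+'0') for n in('scene','top')}
for n,p in P.items():
    print(n,p['fovy'],np.array(p['world_from_camera']).round(3).tolist())
for t in ['extruder','hook_saddle','barrel','barrel_cap','nozzle_tip','plunger','plunger_handle','cup','cup_bar','mallet','tool_pot','turntable']:
    rs=[];
    for n,p in P.items():
        b=boxes_of(p,t)
        print(t,n,[(np.round(x['position']).tolist(),round(x['conf'],2)) for x in b[:3]])
        if b: rs.append(ray(p,b[0]['position']))
    if len(rs)==2: print('   ',*tri(rs))
E
```

```text
pics
scene 54.31909295846947 [[-0.724, 0.593, -0.353, 0.879], [0.69, 0.622, -0.369, 0.521], [0.001, -0.511, -0.859, 1.361], [0.0, 0.0, 0.0, 1.0]]
top 44.69955212639181 [[0.027, -0.998, 0.065, 0.298], [-1.0, -0.027, 0.002, 0.014], [0.0, -0.065, -0.998, 1.551], [0.0, 0.0, 0.0, 1.0]]
extruder scene [([243.0, 224.0], 0.75)]
extruder top [([291.0, 201.0], 0.89)]
    [ 0.4505 -0.0536  0.0796] [np.float64(0.007623391075143075), np.float64(0.007623391075143092)]
hook_saddle scene [([242.0, 222.0], 0.83)]
hook_saddle top [([293.0, 205.0], 0.56)]
    [ 0.4428 -0.0631  0.0749] [np.float64(0.011724136043425116), np.float64(0.011724136043425006)]
barrel scene [([245.0, 212.0], 0.81)]
barrel top [([284.0, 190.0], 0.98)]
    [ 0.4623 -0.0272  0.2122] [np.float64(0.0023134215316499072), np.float64(0.0023134215316498673)]
barrel_cap scene [([246.0, 211.0], 0.65)]
barrel_cap top [([285.0, 189.0], 0.87), ([120.0, 202.0], 0.71), ([413.0, 207.0], 0.45)]
    [ 0.4617 -0.0264  0.2189] [np.float64(0.0012855926402033718), np.float64(0.0012855926402032874)]
nozzle_tip scene [([249.0, 213.0], 0.73), ([239.0, 1
[... 825 characters left out ...]
0.61)]
    [0.3962 0.298  0.0758] [np.float64(0.0005019967930725503), np.float64(0.0005019967930726351)]
mallet scene [([213.0, 165.0], 0.67), ([244.0, 223.0], 0.55)]
mallet top [([286.0, 191.0], 0.62), ([404.0, 242.0], 0.58)]
    [ 0.4721 -0.0548  0.4468] [np.float64(0.05325288131734604), np.float64(0.053252881317346075)]
tool_pot scene [([190.0, 172.0], 0.84), ([244.0, 223.0], 0.55)]
tool_pot top [([412.0, 204.0], 0.89)]
    [ 0.445  -0.4033  0.0462] [np.float64(0.0074278300401426954), np.float64(0.007427830040142643)]
turntable scene [([355.0, 323.0], 0.72)]
turntable top [([306.0, 193.0], 0.71)]
    [0.4619 0.1858 0.1953] [np.float64(0.26805609176542583), np.float64(0.26805609176542583)]
```

```bash
python3 - <<'E'
import cv2
a=cv2.imread('pics/scene0.png');b=cv2.imread('pics/top0.png')
a=cv2.resize(a[120:360,150:410],None,fx=2.5,fy=2.5,interpolation=2);b=cv2.resize(b[130:290,130:390],None,fx=3,fy=3,interpolation=2)
cv2.imwrite('pics/a.png',a);cv2.imwrite('pics/b.png',b)
E
```

```text
(no output)
```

View pics/a.png

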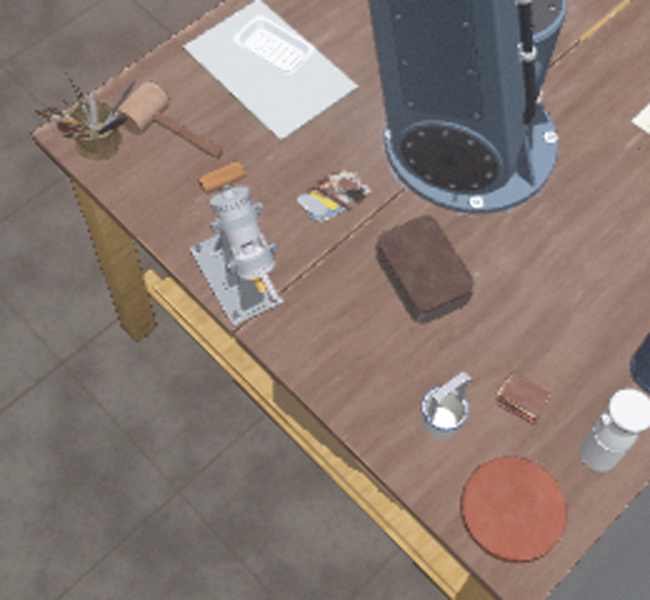

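View pics/b.png

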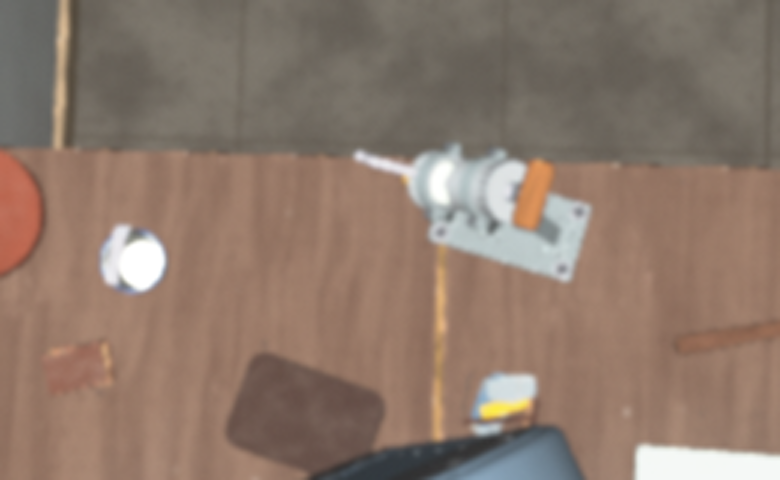

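The scene shot shows the extruder at about (243,215) and the cup at (325,282). The top shot shows the hook tip at about (249,182), the handle at (308,194) and the plate bolts at about (277,207), (318,220) and (324,201). I'll fit the extruder pose and then go look at the cup from close by.

```bash
cat >> h.py <<'E'
EXT={}
def W(e,q):  # e=(x,y,yaw), q local point m
    c,s=np.cos(e[2]),np.sin(e[2]); return np.array([e[0]+c*q[0]-s*q[1],e[1]+s*q[0]+c*q[1],q[2]])
def spin_to(th): # spin so that tool y is along world dir th (mod pi), smallest
    r=R.from_quat(state()['tool_rot']).as_matrix(); t=np.arctan2(r[1,1],r[0,1]); d=-(th-t)
    return (d+np.pi/2)%np.pi-np.pi/2   # tool z down: +spin turns clockwise seen from above
E
python3 - <<'E'
from h import *
from scipy.optimize import least_squares
np.set_printoptions(precision=4,suppress=True)
t=snap('top');s=snap('scene')
obs=[(t,(249.3,182),(0,.152,.184)),(t,(308,194.5),(0,-.003,.264)),(s,(238.8,190.8),(0,-.003,.264)),
 (s,(262,238),(0,.152,.184))]
pl=[(-1,1,(276.7,207.3)),(-1,-1,(317.7,220)),(1,-1,(323.7,200.7))]
def f(v):
    r=[np.subtract(proj(p,W(v,q)),o) for p,o,q in obs[:3]]
    r+=[np.subtract(proj(t,W(v,(a*v[3],b*v[4],.008))),o) for a,b,o in pl]
    return np.concatenate(r)
r=least_squares(f,[.45,-.03,-.3,.033,.068],loss='soft_l1');print(r.x,np.degrees(r.x[2]),f(r.x).round(1))
print(proj(s,W(r.x,(0,.152,.184))))
st=state();print(st); print(R.from_quat(st['tool_rot']).as_matrix())
w=snap('wrist','w0');print(np.array(w['world_from_camera']),w['fovy'])
print(grip_point_offset)
for n,p,uv in(('t',t,(172,216)),('s',s,(325,283))):
  print(n,atz(p,uv,.06))
E
```

```text
[ 0.4446 -0.0794 -0.2623  0.0304  0.0655] -15.029172774263621 [ 0.5 -0.1 -0.7  0.5 -0.9 -0.9 -0.4  0.1  0.1 -0.3 -0.3 -0.1]
[np.float64(260.85764106884807), np.float64(238.93322313876294)]
{'time_s': 1.4, 'joint_pos': array([-1.133 ,  0.2129, -0.0344,  1.3235, -0.    ,  1.5708]), 'qvel': array([-0.0004,  0.0016,  0.0004,  0.0007,  0.0016, -0.0001]), 'joint_torque': array([  0.0029, -68.5953,  48.7332,   0.0011,   0.0001,   0.    ]), 'ee_pos': array([ 0.2119, -0.4529,  0.2039]), 'tool_rot': array([ 0.9761,  0.2171, -0.    ,  0.    ]), 'force': array([-0.9842, -0.0269, -0.1421]), 'wrist_torque': array([-0.0043,  0.0305, -0.0164]), 'grip_force': 0.0, 'gripper_width': 0.08575936713313609}
[[ 0.9057  0.4239 -0.    ]
 [ 0.4239 -0.9057 -0.    ]
 [-0.      0.     -1.    ]]
[[ 0.4236 -0.8606 -0.2826  0.2831]
 [-0.9058 -0.4027 -0.1315 -0.418 ]
 [-0.0006  0.3117 -0.9502  0.3737]
 [ 0.      0.      0.      1.    ]] 71.2007792813245
0.0187
t [0.3944 0.297  0.06  ]
s [0.3997 0.2891 0.06  ]
```

Request:
move_arm --hand '[-1,-1,-1,-1,-1,-1,-1,-1,-1,-1,-1,-1,-1,-1,-1,-1,-1,-1,-1,-1]' --pt "1.0 -1.2 -1.5" --pt "2.1 -2.6 -1.5" --pt "2.1 -2.6 -1.0" --pt "2.1 -2.6 -0.8" --pt "2.1 -2.6 -0.8" --pt "2.1 -2.6 0" --pt "2.1 -2.6 0" --pt "2.1 -2.6 0" --pt "2.1 -2.6 0" --pt "2.1 -2.6 0" --pt "2.1 -2.6 0" --pt "2.1 -2.6 0" --pt "2.1 -2.6 0" --pt "2.1 -2.6 0" --pt "2.1 -2.6 0" --pt "2.1 -2.6 0" --pt "2.1 -2.6 0" --pt "2.1 -2.6 0" --pt "2.1 -2.6 0" --pt "2.1 -2.6 0" --spin '[0,0,0,0,0,0,0,0,0,0,0,0,0,0,0,0,0,0,0,0]'

```text
time_s: 3.12
ee_pos: [0.3692, 0.1778, 0.26]
tool_rot: [0.975, 0.221, -0.0, -0.002]
force: [0.7, -1.0, -0.7]
gripper_width: 0.0854
grip_force: 0.0
```

Request:
move_arm --hand '[-1,-1,-1,-1]' --pt "2.1 -2.6 0" --pt "2.1 -2.6 0" --pt "1.0 -1.2 0" --pt "0 0 0" --spin '[0,0,0,0]'

```text
time_s: 3.45
ee_pos: [0.4042, 0.2265, 0.2601]
tool_rot: [0.97, 0.241, -0.004, -0.016]
force: [-0.2, -0.1, 0.5]
gripper_width: 0.0852
grip_force: 0.0
```

```bash
python3 - <<'E'
from h import *
st=state();print(st['time_s'],st['ee_pos'],st['tool_rot'])
w=snap('wrist','w1')
for n in('cup','cup_bar'):
  for b in boxes_of(w,n)[:2]: print(n,b['position'],b['conf'],atz(w,b['position'],.14 if n=='cup_bar' else .05))
E
```

```text
3.45 [0.40419397 0.22646266 0.26011452] [ 0.97032877  0.24123026 -0.0044796  -0.01581064]
cup [234.8, 163.9] 0.56 [0.3884622  0.29358957 0.05      ]
cup [545.2, 278.5] 0.54 [ 0.45076383 -0.1687373   0.05      ]
cup_bar [233.7, 163.4] 0.97 [0.4092022  0.28681192 0.14      ]
```

View pics/w1.png

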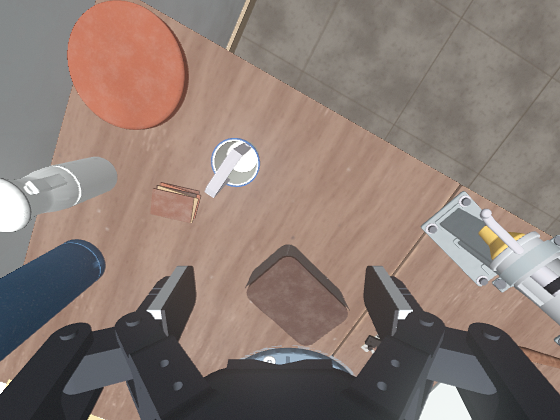

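Request:
move_arm --hand '[-1,-1,-1]' --pt "0 0 0" --pt "0 0 0" --pt "0 0 0" --spin '[0,0,0]'

```text
time_s: 3.85
ee_pos: [0.4033, 0.2248, 0.2611]
tool_rot: [0.971, 0.24, -0.004, -0.016]
force: [-0.8, -0.7, 0.4]
gripper_width: 0.0856
grip_force: 0.0
```

```bash
python3 - <<'E'
from h import *
np.set_printoptions(precision=4,suppress=True)
st=state();print(st['time_s'],st['ee_pos'],st['tool_rot'],st['joint_pos'],R.from_quat(st['tool_rot']).as_matrix())
w=snap('wrist','w2')
im=cv2.imread('pics/w2.png')
x,y=np.array(boxes_of(w,'cup_bar')[0]['position']).astype(int);print(x,y)
x0,y0=max(x-60,0),max(y-50,0)
cv2.imwrite('pics/w2c.png',cv2.resize(im[y0:y0+100,x0:x0+120],None,fx=6,fy=6,interpolation=2));print(x0,y0)
E
```

```text
3.85 [0.4033 0.2248 0.2611] [ 0.9706  0.2403 -0.0037 -0.0158] [0.4844 0.1305 0.0092 1.4491 0.0324 3.1406] [[ 0.8845  0.4663 -0.0148]
 [ 0.4666 -0.884   0.0288]
 [ 0.0004 -0.0324 -0.9995]]
231 163
171 113
```

View pics/w2c.png

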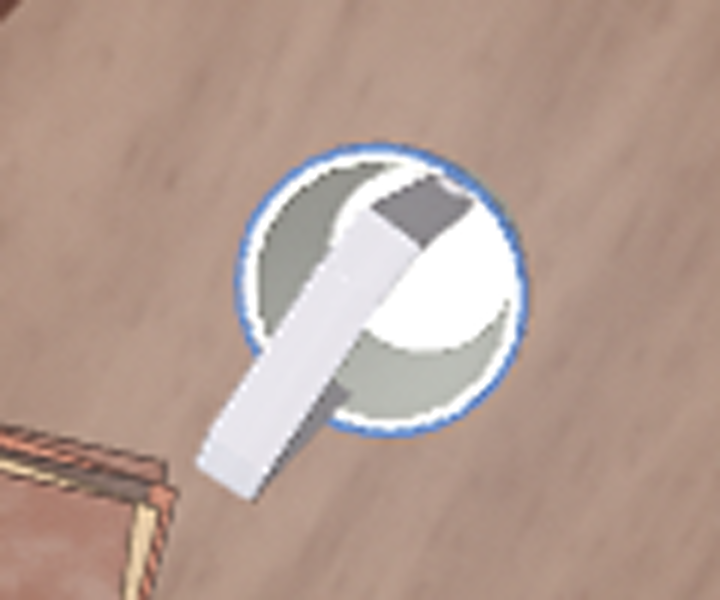

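```bash
python3 - <<'E'
from h import *
np.set_printoptions(precision=4,suppress=True)
w=snap('wrist')
a=atz(w,(237,150.8),.1415);b=atz(w,(208.7,193),.1395);c=atz(w,(235.2,161.3),.058)
print(a,b,(a+b)/2,c,np.linalg.norm(a-b),np.degrees(np.arctan2(*(a-b)[[1,0]])))
E
```

```text
[0.4215 0.2877 0.1415] [0.3683 0.2955 0.1395] [0.3949 0.2916 0.1405] [0.3929 0.2925 0.058 ] 0.053789528628235196 -8.346152731046432
```

Request:
move_arm --hand '[-1,-1,-1,-1,-1,-1,-1,-1,-1,-1]' --pt "0 0 0" --pt "0 0 0" --pt "0 0 0" --pt "0 0 0" --pt "0 0 0" --pt "0 0 0" --pt "0 0 0" --pt "0 0 0" --pt "0 0 0" --pt "0 0 0" --spin '[-0.118,-0.118,-0.118,-0.118,-0.118,-0.118,-0.118,-0.118,0,0]'

```text
time_s: 4.83
ee_pos: [0.4034, 0.2253, 0.2607]
tool_rot: [0.756, 0.654, 0.004, -0.016]
force: [-0.2, -0.6, -0.5]
gripper_width: 0.0854
grip_force: 0.0
```

```bash
cat >> h.py <<'E'
def go(X,z=None): # tool-frame delta in cm to TCP target
    st=state();r=R.from_quat(st['tool_rot']).as_matrix(); return (r.T@(np.array(X)-st['ee_pos'])*100).round(2)
def yawx():
    r=R.from_quat(state()['tool_rot']).as_matrix(); return np.degrees(np.arctan2(r[1,0],r[0,0])),r[:,2].round(4)
E
python3 - <<'E'
from h import *
print(yawx(),state()['ee_pos'],go((.394,.2925,.2)))
E
```

```text
(np.float64(81.71044726383234), array([-0.0154,  0.0286, -0.9995])) [0.40342011 0.22527048 0.26073319] [ 6.36 -1.78  6.28]
```

Request:
move_arm --hand '[-1,-1,-1,-1,-1]' --pt "1.6 -0.45 2.0" --pt "1.6 -0.45 2.0" --pt "1.6 -0.45 2.0" --pt "1.55 -0.43 2.0" --pt "0 0 0" --spin '[0,0,0,0,0]'

```text
time_s: 5.25
ee_pos: [0.3917, 0.294, 0.1794]
tool_rot: [0.756, 0.654, 0.001, -0.016]
force: [-0.2, -1.8, -1.1]
gripper_width: 0.0855
grip_force: 0.0
```

```bash
python3 - <<'E'
from h import *
print(yawx(),state()['ee_pos'],go((.394,.2925,.098)),state()['joint_pos'])
w=snap('wrist','w3')
b=boxes_of(w,'cup_bar')
for x in b[:2]: print(x['position'],x['conf'],atz(w,x['position'],.1415))
print(proj(w,(.394,.2925,.1415)))
E
```

```text
(np.float64(81.75959026318449), array([-0.0192,  0.0266, -0.9995])) [0.39172685 0.29402342 0.17936539] [-0.31  0.43  8.12] [ 0.62089866  0.19764318 -0.11591832  1.25740652  0.03281119  2.33524538]
[284.8, 207.6] 0.94 [0.395631   0.30934788 0.1415    ]
[np.float64(285.73001572341815), np.float64(228.9676464303281)]
```

View pics/w3.png

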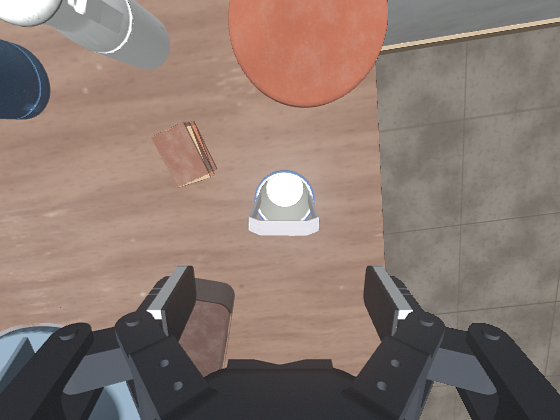

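Request:
move_arm --hand '[-1,-1,-1,-1,-1,1,1,1,1,1,1]' --pt "-0.3 0.4 1.5" --pt "0 0 2.2" --pt "0 0 2.2" --pt "0 0 2.2" --pt "0 0 0" --pt "0 0 0" --pt "0 0 0" --pt "0 0 0" --pt "0 0 0" --pt "0 0 0" --pt "0 0 0" --spin '[0,0,0,0,0,0,0,0,0,0,0]' --grip_force 30

```text
time_s: 6.27
ee_pos: [0.3973, 0.2936, 0.1055]
tool_rot: [0.755, 0.656, 0.007, -0.016]
force: [-8.2, -0.1, 35.7]
gripper_width: 0.0454
grip_force: 30.3
```

```bash
python3 - <<'E'
from h import *
w=snap('wrist','w4');s=snap('scene','s4');t=snap('top','t4');st=state()
print(st['force'],st['gripper_width'],st['grip_force'],st['ee_pos'],st['wrist_torque'])
a=cv2.imread('pics/w4.png')[150:420,120:440];u,v=map(int,proj(s,(.394,.29,.1)))
b=cv2.imread('pics/s4.png')[v-45:v+45,u-55:u+55]
cv2.imwrite('pics/c4.png',np.hstack([cv2.resize(a,(427,360)),cv2.resize(b,(373,360),interpolation=2)[:, :373]]))
E
```

```text
[-8.56384709 -0.90552413 34.68112141] 0.04597135807694463 30.365802870655898 [0.39728902 0.29362018 0.10554325] [0.21948057 2.51489977 0.03539785]
```

View pics/c4.png

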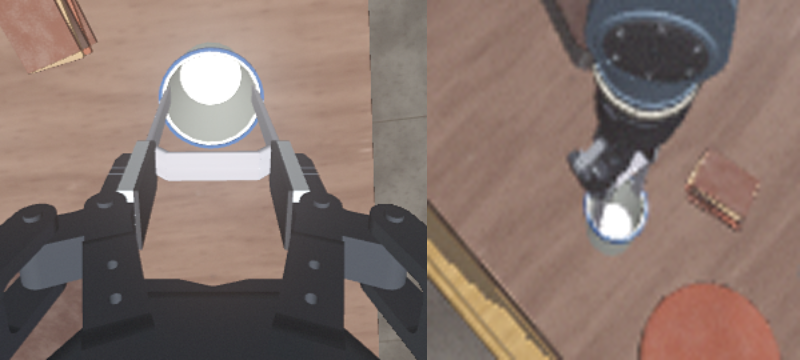

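```bash
python3 - <<'E'
from h import *
w=snap('wrist')
px=lambda u,v:(120+u*.749,150+v*.75)
print('bar',atz(w,px(212,165),.140),'rim',atz(w,px(211,95),.058))
print('barL',atz(w,px(157,163),.140),'barR',atz(w,px(271,163),.14))
r=R.from_quat(state()['tool_rot']).as_matrix();p=state()['ee_pos'];print(r.round(3).tolist())
for z in (0,-.01,-.0187,-.03):
  for y in(-.0228,.0228): q=proj(w,p+r@np.array([0,y,z])); print(z,y,((q[0]-120)/.749,(q[1]-150)/.75))
E
```

```text
bar [0.39614295 0.29426454 0.14      ] rim [0.39426204 0.29613651 0.058     ]
barL [0.37490079 0.2979542  0.14      ] barR [0.4190588  0.29210873 0.14      ]
[[0.14, 0.99, -0.011], [0.99, -0.14, 0.034], [0.032, -0.016, -0.999]]
0 -0.0228 (np.float64(168.00826242538957), np.float64(130.6622714993124))
0 0.0228 (np.float64(263.7941363667877), np.float64(130.66988575279728))
-0.01 -0.0228 (np.float64(165.5862966527475), np.float64(140.2237735994663))
-0.01 0.0228 (np.float64(266.5176930440222), np.float64(140.2341756986652))
-0.0187 -0.0228 (np.float64(163.25717083240542), np.float64(149.41875962044128))
-0.0187 0.0228 (np.float64(269.1369141997893), np.float64(149.43207151464108))
-0.03 -0.0228 (np.float64(159.86789529948064), np.float64(162.7990334013992))
-0.03 0.0228 (np.float64(272.9484420753428), np.float64(162.816980315425))
```

Request:
move_arm --hand '[-1,-1,-1,-1,-1,-1,-1,1,1,1,1,1,1]' --pt "0 0 0" --pt "0 0 0" --pt "0 0 0" --pt "0 0 0.4" --pt "0 0 0.5" --pt "0 0 0.5" --pt "0 0 0" --pt "0 0 0" --pt "0 0 0" --pt "0 0 0" --pt "0 0 0" --pt "0 0 0" --pt "0 0 0" --spin '[0,0,0,0,0,0,0,0,0,0,0,0,0]' --grip_force 30

```text
time_s: 7.55
ee_pos: [0.3957, 0.2923, 0.088]
tool_rot: [0.755, 0.656, 0.004, -0.016]
force: [-1.7, 0.7, 5.1]
gripper_width: 0.055
grip_force: 31.8
```

```bash
python3 - <<'E'
from h import *
w=snap('wrist','w5');st=state();print(st['force'],st['gripper_width'],st['grip_force'],st['ee_pos'],st['wrist_torque'],yawx())
s=snap('top','t5')
a=cv2.imread('pics/w5.png')[150:420,120:440];u,v=map(int,proj(s,(.394,.29,.1)))
cv2.imwrite('pics/c5.png',cv2.resize(a,None,fx=1.5,fy=1.5))
E
```

```text
[-2.10485823  0.13771132  5.32007804] 0.05535868635149715 31.84010060504079 [0.39569626 0.29228505 0.08795537] [0.02821535 0.44980755 0.05423679] (np.float64(81.92947538371911), array([-0.0151,  0.029 , -0.9995]))
```

View pics/c5.png

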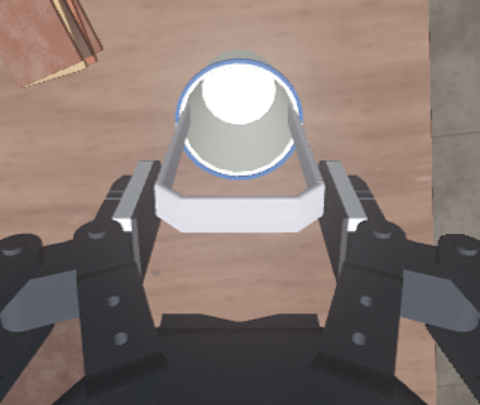

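The cup is now gripped by its legs: the pads are on them just below the corners, bar centre near pixel (280,285), opening 55 mm.

```bash
python3 - <<'E'
from h import *
e=(.4446,-.0794,-.2623)
sd=W(e,(0,.133,.174));ap=W(e,(0,.200,.174));print(sd,ap)
st=state();r=R.from_quat(st['tool_rot']).as_matrix()
r2=(R.from_matrix(r)*R.from_euler('z',.1215)).as_matrix()
print(np.degrees(np.arctan2(r2[1,0],r2[0,0])))
print('lift',(r2.T@np.array([0,0,.062])*100).round(2),'to ap',(r2.T@(np.array([*ap[:2],.15])-np.array([*st['ee_pos'][:2],.15]))*100).round(2))
E
```

```text
[0.47908724 0.04905089 0.174     ] [0.49646051 0.11375923 0.174     ]
74.96630136390122
lift [ 0.15 -0.14 -6.2 ] to ap [-14.62  14.35  -0.67]
```

Request:
move_arm --hand '[1,1,1,1,1,1,1,1,1,1,1,1,1,1,1]' --pt "0 0 -1.0" --pt "0.1 -0.1 -2.0" --pt "0.05 -0.05 -2.0" --pt "0 0 -1.2" --pt "-0.8 0.8 -0.07" --pt "-1.6 1.6 -0.07" --pt "-1.8 1.8 -0.08" --pt "-1.8 1.8 -0.08" --pt "-1.8 1.8 -0.08" --pt "-1.8 1.8 -0.08" --pt "-1.8 1.7 -0.08" --pt "-1.6 1.5 -0.08" --pt "-1.0 0.9 -0.05" --pt "-0.6 0.4 0" --pt "0 0 0" --spin '[0,0,0,0.12,0,0,0,0,0,0,0,0,0,0,0]'

```text
time_s: 8.9
ee_pos: [0.4941, 0.113, 0.1494]
tool_rot: [0.793, 0.609, 0.002, -0.016]
force: [-0.3, 0.1, -2.1]
gripper_width: 0.0553
grip_force: 32.6
```

```bash
python3 - <<'E'
from h import *
w=snap('wrist','w6');st=state();print(st['force'],st['gripper_width'],st['ee_pos'],yawx())
e=(.4446,-.0794,-.2623)
for n,q in(('tip',(0,.152,.182)),('nozzle',(0,.105,.135)),('saddle',(0,.133,.174)),('h',(0,-.003,.264))): print(n,proj(w,W(e,q)))
r=R.from_quat(st['tool_rot']).as_matrix()
print('bar ends pred',[proj(w,st['ee_pos']+r@np.array([0,y,-.052])) for y in(-.022,.022)])
im=cv2.imread('pics/w6.png')[100:420,80:480]
cv2.imwrite('pics/c6.png',cv2.resize(im,None,fx=1.87,fy=1.87,interpolation=2))
E
```

```text
[ 0.19800721  0.22576479 -1.15394944] 0.05509129198032644 [0.49375246 0.11400299 0.14948105] (np.float64(75.06311145436041), array([-0.016 ,  0.0286, -0.9995]))
tip [np.float64(284.33865065288535), np.float64(345.7653317699699)]
nozzle [np.float64(284.3909867126635), np.float64(351.44306382802574)]
saddle [np.float64(284.23489950008286), np.float64(361.60037308105393)]
h [np.float64(280.85041745301316), np.float64(753.6322143027728)]
bar ends pred [[np.float64(234.2647585226772), np.float64(294.2922208893688)], [np.float64(328.7131277173246), np.float64(294.28594326541946)]]
```

View pics/c6.png

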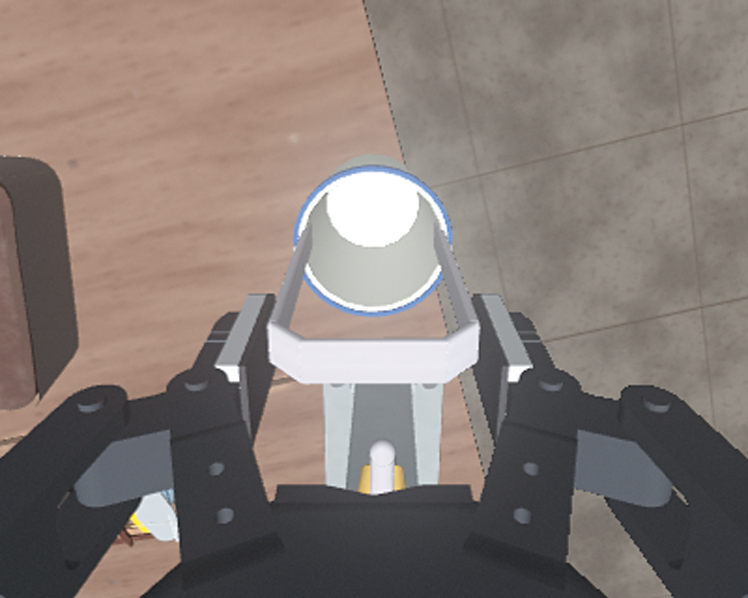

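```bash
python3 - <<'E'
from h import *
w=snap('wrist');st=state();p=st['ee_pos'];r=R.from_quat(st['tool_rot']).as_matrix()
e=(.4446,-.0794,-.2623)
for v in(283,293.5,304):
  X=atz(w,(280,v),p[2]+.0535);print(X,r.T@(X-p))
T=atz(w,(284.3,343.3),.184);c,s=np.cos(e[2]),np.sin(e[2]);d=T[:2]-e[:2];print('tip local',c*d[0]+s*d[1],-s*d[0]+c*d[1])
sd=W(e,(0,.133,.174));print('above saddle',go((*sd[:2],p[2])),sd)
E
```

```text
[0.49537647 0.12023951 0.20307755] [ 0.00715352 -0.00090766 -0.05333905]
[0.49397701 0.11497607 0.20307755] [ 0.00170873 -0.00090887 -0.05346774]
[0.49254414 0.10958696 0.20307755] [-0.00386605 -0.0009101  -0.05359951]
tip local -0.0005872025887810953 0.15622887037087657
above saddle [-6.71  0.28 -0.17] [0.47908724 0.04905089 0.174     ]
```

Request:
move_arm --hand '[1,1,1,1,1,1,1,1]' --pt "-1.0 0.35 -0.1" --pt "-1.5 0 0" --pt "-1.6 0 -0.05" --pt "-1.6 0 0" --pt "-1.05 0 0" --pt "0 0 0" --pt "0 0 0.8" --pt "0 0 0" --spin '[0,0,0,0,0,0,0,0]'

```text
time_s: 9.67
ee_pos: [0.4794, 0.0492, 0.1404]
tool_rot: [0.793, 0.609, 0.002, -0.016]
force: [0.3, -0.5, -1.3]
gripper_width: 0.0552
grip_force: 32.6
```

```bash
python3 - <<'E'
from h import *
w=snap('wrist','w7');st=state();p=st['ee_pos'];print(st['force'],st['gripper_width'],p,yawx())
e=(.4446,-.0794,-.2623)
print('tip',proj(w,W(e,(0,.152,.182))))
r=R.from_quat(st['tool_rot']).as_matrix();b=p+r@np.array([.0017,-.0009,-.0505]);c,s=np.cos(e[2]),np.sin(e[2]);d=b[:2]-e[:2];print('bar local',c*d[0]+s*d[1],-s*d[0]+c*d[1],b[2])
im=cv2.imread('pics/w7.png')[170:420,130:430]
cv2.imwrite('pics/c7.png',cv2.resize(im,None,fx=2.3,fy=2.3,interpolation=2))
E
```

```text
[ 0.14527718  0.67526321 -1.33426877] 0.05475612975637053 [0.47946974 0.04928009 0.1408018 ] (np.float64(75.09454564471115), array([-0.0165,  0.0288, -0.9994]))
tip [np.float64(280.0022360178381), np.float64(247.25237169464086)]
bar local 0.0005891116960869691 0.13383162881318736 0.19133506887875018
```

View pics/c7.png

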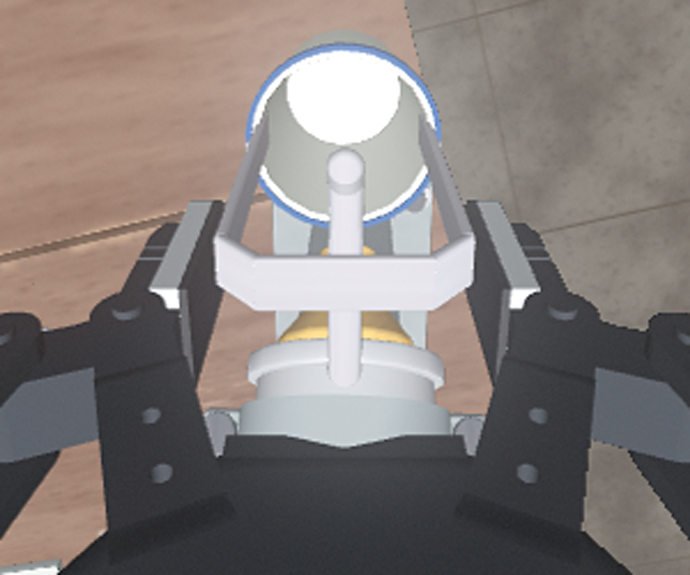

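Request:
move_arm --hand '[1,1,1,1,1]' --pt "0.1 0 0.5" --pt "0 0.03 0.5" --pt "0 0 0.4" --pt "0 0 0.1" --pt "0 0 0" --spin '[0,0,0,0,0]'

```text
time_s: 10.13
ee_pos: [0.4799, 0.0501, 0.1262]
tool_rot: [0.793, 0.609, 0.002, -0.016]
force: [-1.0, -0.2, -1.9]
gripper_width: 0.0555
grip_force: 32.6
```

Request:
move_arm --hand '[1,1,1,1]' --pt "0 0 0.1" --pt "0 0 0.1" --pt "0 0 0.1" --pt "0 0 0" --spin '[0,0,0,0]'

```text
time_s: 10.47
ee_pos: [0.4805, 0.0501, 0.1242]
tool_rot: [0.793, 0.609, 0.003, -0.016]
force: [-1.4, 0.1, 7.6]
gripper_width: 0.0551
grip_force: 33.5
```

Request:
move_arm --hand '[0.2,-0.1,-0.4,-0.7,-1,-1,-1,-1]' --pt "0 0 0" --pt "0 0 0" --pt "0 0 0" --pt "0 0 0" --pt "0 0 0" --pt "0 0 0" --pt "0 0 0" --pt "0 0 -1.0" --spin '[0,0,0,0,0,0,0,0]'

```text
time_s: 11.13
ee_pos: [0.4793, 0.0497, 0.1325]
tool_rot: [0.793, 0.609, 0.002, -0.017]
force: [-0.2, 0.2, -0.6]
gripper_width: 0.0856
grip_force: 0.0
```

```bash
python3 - <<'E'
from h import *
w=snap('wrist','w8');st=state();print(st['force'],st['gripper_width'],st['ee_pos'])
im=cv2.imread('pics/w8.png')[130:420,120:440]
cv2.imwrite('pics/c8.png',cv2.resize(im,None,fx=2,fy=2,interpolation=2))
E
```

```text
[0.81236178 0.32072156 3.5752501 ] 0.08550743868640509 [0.48047314 0.04975978 0.13540388]
```

View pics/c8.png

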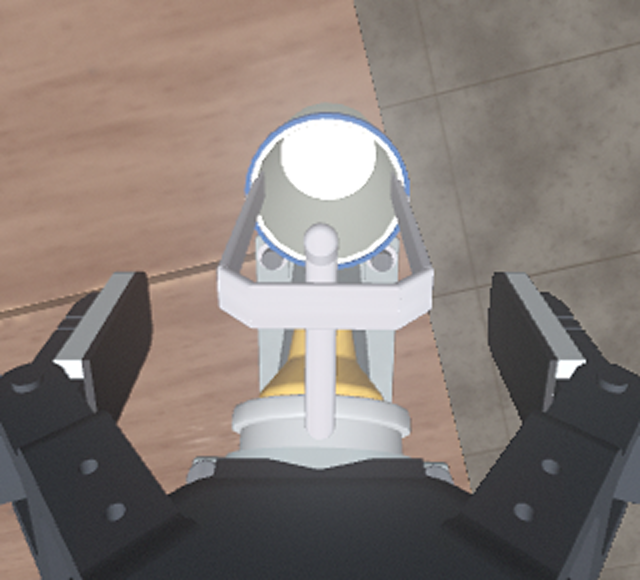

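```bash
python3 - <<'E'
from h import *
e=(.4446,-.0794,-.2623);p=state()['ee_pos']
print('up',go((p[0],p[1],.34)));h=W(e,(0,-.003,.264));print(h);r=R.from_quat(state()['tool_rot']).as_matrix();print((r.T@np.array([h[0]-p[0],h[1]-p[1],0])*100).round(2))
E
```

```text
up [  0.49  -0.44 -20.45]
[ 0.44382209 -0.08229739  0.264     ]
[-13.7   -0.14  -0.32]
```

Request:
move_arm --hand '[-1,-1,-1,-1,-1,-1,-1,-1,-1,-1,-1,-1,-1,-1,-1]' --pt "0.04 -0.03 -1.5" --pt "0.06 -0.05 -2.5" --pt "0.08 -0.07 -3.2" --pt "0.08 -0.07 -3.2" --pt "0.08 -0.07 -3.2" --pt "0.08 -0.07 -3.2" --pt "0.06 -0.05 -2.4" --pt "-0.8 -0.05 -1.2" --pt "-2.0 -0.04 -0.1" --pt "-2.6 -0.04 -0.1" --pt "-2.6 -0.04 -0.1" --pt "-2.6 -0.04 -0.1" --pt "-2.0 0 0" --pt "-1.1 0 0" --pt "0 0 0" --spin '[0,0,0,0,0,0,0,0,0,0,0,0,0,0,0]'

```text
time_s: 12.43
ee_pos: [0.443, -0.0838, 0.339]
tool_rot: [0.794, 0.608, 0.003, -0.016]
force: [0.7, -0.2, -0.5]
gripper_width: 0.0856
grip_force: 0.0
```

```bash
python3 - <<'E'
from h import *
e=(.4446,-.0794,-.2623)
w=snap('wrist','w9');st=state();print(st['time_s'],st['ee_pos'],yawx())
for n in('plunger_handle','plunger','barrel_cap','cup_bar'):
  for b in boxes_of(w,n)[:2]: print(n,b['position'],round(b['conf'],2))
print('pred handle',proj(w,W(e,(0,-.003,.264))))
im=cv2.imread('pics/w9.png');hsv=cv2.cvtColor(im,cv2.COLOR_BGR2HSV)
u,v=map(int,proj(w,W(e,(0,-.003,.264))));print(im[v,u],hsv[v,u])
m=(abs(hsv[:,:,0].astype(int)-int(hsv[v,u,0]))<6)&(hsv[:,:,1]>110)
n,l,s,c=cv2.connectedComponentsWithStats(m.astype(np.uint8))
i=l[v,u];print(i,s[i],c[i]);ys,xs=np.nonzero(l==i);print(cv2.minAreaRect(np.c_[xs,ys].astype(np.float32)))
E
```

```text
12.4833 [ 0.44331725 -0.0827277   0.338919  ] (np.float64(74.9543270492337), array([-0.0148,  0.0287, -0.9995]))
plunger_handle [281.2, 204.2] 0.66
plunger [282.6, 206.7] 0.92
barrel_cap [285.6, 145.2] 0.85
cup_bar [288.8, 66.8] 0.87
pred handle [np.float64(283.5573756921693), np.float64(210.9602976281001)]
[102 150 201] [ 15 126 201]
22 [ 249  196   68   28 1791] [282.82747069 209.20938023]
((282.5, 209.5), (27.0, 67.0), 90.0)
```

```bash
python3 - <<'E'
from h import *
e=(.4446,-.0794,-.2623);w=snap('wrist')
h=atz(w,(282.6,209.3),.27);print(h,W(e,(0,-.003,.264)))
t=(.4436,-.0820,.237);print(go(t))
r=R.from_quat(state()['tool_rot']).as_matrix()
ax=W((0,0,e[2]),(0,-np.sin(np.radians(40)),np.cos(np.radians(40))));print(ax,'per cm',r.T@ax)
E
```

```text
[ 0.4445563  -0.07641664  0.27      ] [ 0.44382209 -0.08229739  0.264     ]
[-0.29  0.24 10.15]
[-0.16667648 -0.62080179  0.76604444] per cm [-0.62431991 -0.0190745  -0.78093586]
```

Request:
move_arm --hand '[-1,-1,-1,-1,-1,-1,-1]' --pt "-0.1 0.2 1.5" --pt "0 0 2.2" --pt "0 0 2.2" --pt "0 0 2.2" --pt "0 0 1.4" --pt "0 0 0.65" --pt "0 0 0" --spin '[0,0,0,0,0,0,0]'

```text
time_s: 13.32
ee_pos: [0.443, -0.0803, 0.2361]
tool_rot: [0.793, 0.609, 0.002, -0.017]
force: [0.2, -0.5, 0.2]
gripper_width: 0.0855
grip_force: 0.0
```

```bash
python3 - <<'E'
from h import *
w=snap('wrist','w10');st=state();print(st['time_s'],st['ee_pos'],st['force'],yawx())
im=cv2.imread('pics/w10.png');hsv=cv2.cvtColor(im,cv2.COLOR_BGR2HSV)
m=(abs(hsv[:,:,0].astype(int)-15)<6)&(hsv[:,:,1]>110);m[:150]=0
n,l,s,c=cv2.connectedComponentsWithStats(m.astype(np.uint8))
for i in np.argsort(-s[1:,4])[:3]+1: print(s[i],c[i])
p=st['ee_pos'];r=R.from_quat(st['tool_rot']).as_matrix()
for z in(0,-.0187,-.027,-.035): print(z,proj(w,p+r@np.array([0,0,z])), (p+r@np.array([0,0,z])).round(4))
E
```

```text
13.3667 [ 0.44342519 -0.08046462  0.23715431] [-0.17169483  0.08950691 -0.28527498] (np.float64(75.08913970726775), array([-0.0159,  0.0288, -0.9995]))
[ 227  246  112   47 4715] [282.13022269 270.06320255]
[116 151  75  22 184] [151.69565217 161.4673913 ]
[ 84 179   8   2   8] [ 87.5 179.5]
0 [np.float64(282.6482242750893), np.float64(248.5472112299787)] [ 0.4434 -0.0805  0.2372]
-0.0187 [np.float64(282.92427956285013), np.float64(262.7696136835688)] [ 0.4437 -0.081   0.2558]
-0.027 [np.float64(283.06649304033255), np.float64(270.0964695735165)] [ 0.4439 -0.0812  0.2641]
-0.035 [np.float64(283.21752643041157), np.float64(277.8777284476263)] [ 0.444  -0.0815  0.2721]
```

Request:
move_arm --hand '[1,1,1,1,1,1]' --pt "0 0 0" --pt "0 0 0" --pt "0 0 0" --pt "0 0 0" --pt "0 0 0" --pt "0 0 0" --spin '[0,0,0,0,0,0]' --grip_force 50

```text
time_s: 13.87
ee_pos: [0.4443, -0.081, 0.2384]
tool_rot: [0.793, 0.609, 0.004, -0.015]
force: [-1.3, 0.6, 10.3]
gripper_width: 0.0557
grip_force: 50.7
```

```bash
python3 - <<'E'
from h import *
st=state();print(st['time_s'],st['ee_pos'],st['force'],st['wrist_torque'],st['gripper_width'],st['grip_force'],yawx())
w=snap('wrist','w11')
im=cv2.imread('pics/w11.png');hsv=cv2.cvtColor(im,cv2.COLOR_BGR2HSV)
m=(abs(hsv[:,:,0].astype(int)-15)<6)&(hsv[:,:,1]>110);m[:200]=0
n,l,s,c=cv2.connectedComponentsWithStats(m.astype(np.uint8))
i=np.argmax(s[1:,4])+1;print(s[i],c[i])
for b in boxes_of(w,'cup_bar')[:1]:print(b)
E
```

```text
13.8667 [ 0.44429057 -0.08102803  0.23844666] [-1.27929325  0.59010089 10.30178632] [0.05149128 0.31016648 0.03936451] 0.055651944091052466 50.67298650741577 (np.float64(75.0556044745218), array([-0.0128,  0.0281, -0.9995]))
[ 226  245  108   45 4505] [279.1409545  267.41132075]
{'position': [288.8, 47.0], 'conf': 0.67}
```

Request:
move_arm --hand '[1,1,1,1,1]' --pt "-0.19 -0.005 -0.235" --pt "-0.25 -0.01 -0.31" --pt "-0.25 -0.01 -0.31" --pt "-0.25 -0.01 -0.31" --pt "0 0 0" --spin '[0,0,0,0,0]'

```text
time_s: 14.38
ee_pos: [0.4413, -0.0902, 0.2493]
tool_rot: [0.793, 0.609, 0.003, -0.016]
force: [1.1, 2.4, 2.1]
gripper_width: 0.0557
grip_force: 54.3
```

```bash
cat > chk.py <<'E'
from h import *
np.set_printoptions(precision=4,suppress=True)
e=(.4446,-.0794,-.2623)
st=state();p=st['ee_pos'];r=R.from_quat(st['tool_rot']).as_matrix()
ax=W((0,0,e[2]),(0,-np.sin(np.radians(40)),np.cos(np.radians(40))));d=p-np.array([.4436,-.0806,.2372])
F=np.array(st['force']);nn=W((0,0,e[2]),(0,np.cos(np.radians(40)),np.sin(np.radians(40))))
print(st['time_s'],p,'draw',d@ax,'off',d-(d@ax)*ax,'F',F,'along',F@ax,'normal',F@nn,'lat',F@W((0,0,e[2]),(1,0,0)),st['wrist_torque'],st['gripper_width'],st['grip_force'])
w=snap('wrist')
im=np.array(w['frame'])[:,:,::-1].copy();cv2.imwrite('pics/l_%.2f.png'%st['time_s'],im);hsv=cv2.cvtColor(im,cv2.COLOR_BGR2HSV)
m=(abs(hsv[:,:,0].astype(int)-15)<6)&(hsv[:,:,1]>110);m[:200]=0
n,l,s,c=cv2.connectedComponentsWithStats(m.astype(np.uint8))
i=np.argmax(s[1:,4])+1;print('handle',s[i],c[i])
red=((hsv[:,:,0]<8)|(hsv[:,:,0]>172))&(hsv[:,:,1]>140)&(hsv[:,:,2]>70);red[:150]=0;red[:,:200]=0;red[:,360:]=0
n,l,s,c=cv2.connectedComponentsWithStats(red.astype(np.uint8));
if n>1: i=np.argmax(s[1:,4])+1;print('red',s[i],c[i])
for q in('cup_bar','cup'): print([(b['position'],round(b['conf'],2)) for b in boxes_of(w,q)[:1]])
E
python3 chk.py
```

```text
14.3833 [ 0.4413 -0.0902  0.2493] draw 0.01559788946747747 off [0.0003 0.     0.0001] F [1.0949 2.357  2.0702] along -0.05984650987029583 normal 3.2920502366166535 lat 0.44621888050168645 [ 0.3748 -0.2236 -0.0771] 0.05566316513110048 54.296783208847046
handle [ 226  243  108   47 4595] [279.242  266.4973]
[([289.3, 38.5], 0.76)]
[([289.1, 36.9], 0.69)]
```

Request:
move_arm --hand '[1,1,1,1,1,1]' --pt "-0.25 -0.01 -0.31" --pt "-0.25 -0.01 -0.31" --pt "-0.25 -0.01 -0.31" --pt "-0.25 -0.01 -0.31" --pt "-0.25 -0.01 -0.31" --pt "0 0 0" --spin '[0,0,0,0,0,0]'

```text
time_s: 15.03
ee_pos: [0.4376, -0.1027, 0.2639]
tool_rot: [0.793, 0.609, 0.003, -0.016]
force: [1.1, 1.0, 0.4]
gripper_width: 0.0558
grip_force: 54.3
```

```bash
python3 chk.py
```

```text
15.0333 [ 0.4376 -0.1027  0.2639] draw 0.035172589392432535 off [-0.0002 -0.0003 -0.0002] F [1.1351 1.0099 0.3836] along -0.5223303376113149 normal 1.2192137409246304 lat 0.8343996921235116 [ 0.2136 -0.4895 -0.0526] 0.05582210871320254 54.31614339351654
handle [ 226  243  108   47 4676] [279.4232 265.9927]
[([292.1, 23.6], 0.91)]
[([289.3, 22.9], 0.62)]
```

Request:
move_arm --hand '[1,1,1,1,1,1,1]' --pt "-0.25 -0.01 -0.31" --pt "-0.25 -0.01 -0.31" --pt "-0.25 -0.01 -0.31" --pt "-0.25 -0.01 -0.31" --pt "-0.25 -0.01 -0.31" --pt "0 0 0" --pt "0 0 0" --spin '[0,0,0,0,0,0,0]'

```text
time_s: 15.77
ee_pos: [0.434, -0.1152, 0.279]
tool_rot: [0.793, 0.609, 0.003, -0.016]
force: [1.8, 0.3, -1.2]
gripper_width: 0.055
grip_force: 54.5
```

```bash
python3 chk.py; python3 - <<'E'
from h import *
# red/black band pixels in scene and top near the cap
e=(.4446,-.0794,-.2623)
for n in('scene','top'):
    p=snap(n,n+'_end');im=np.array(p['frame']).astype(int)
    for z,nm in((.106,'cap'),(.132+.055,'handle'),(.125,'rod')):
        q=(0,.105-(z+.036)*np.sin(np.radians(40)),.135+(z+.036)*np.cos(np.radians(40)));print(n,nm,np.round(proj(p,W(e,q)),1))
    for t in('plunger_handle','cup','cup_bar','mallet','tool_pot'): print(t,[(np.round(b['position']),round(b['conf'],2)) for b in boxes_of(p,t)[:1]])
w=snap('wrist');im=np.array(w['frame']);hsv=cv2.cvtColor(im,cv2.COLOR_RGB2HSV)
f=lambda z:proj(w,W(e,(0,.105-(z+.036)*np.sin(np.radians(40))+.008*np.cos(np.radians(40)),.135+(z+.036)*np.cos(np.radians(40))+.008*np.sin(np.radians(40)))))
for z in np.arange(.09,.18,.003):
    u,v=f(z)
    if 0<=v<420: print(round(z,3),int(u),int(v),im[int(v),int(u)])
E
```

```text
15.7667 [ 0.434  -0.1152  0.279 ] draw 0.05511637849472678 off [-0.0005 -0.0004 -0.0004] F [ 1.8193  0.3446 -1.2203] along -1.4519203187534933 normal -0.16805023691915555 lat 1.6676798435880618 [ 0.029  -0.6674 -0.0578] 0.055018881406057166 54.48407292366028
handle [ 226  243  108   47 4695] [279.4831 265.9606]
red [271 159  22  12 184] [281.8478 164.1467]
[([290.1, 21.6], 0.9)]
[([288.5, 19.2], 0.69)]
scene cap [240.5 197.2]
scene handle [232.  174.4]
scene rod [238.6 191.9]
plunger_handle [(array([238., 176.]), 0.82)]
cup [(array([256., 246.]), 0.77)]
cup_bar [(array([257., 247.]), 0.76)]
mallet [(array([207., 164.]), 0.69)]
tool_pot [(array([186., 173.]), 0.82)]
top cap [300.5 194. ]
top handle [322.5 197.2]
top rod [305.4 194.7]
plunger_handle [(array([117., 201.]), 0.21)]
cup [(array([254., 189.]), 0.51)]
cup_bar [(array([256., 186.]), 0.65)]
mallet [(array([404., 237.]), 0.88)]
tool_pot [(array([414., 204.]), 0.76)]
0.09 284 135 [210 212 216]
0.093 284 138 [209 212 216]
0.096 284 141 [209 211 216]
0.099 284 144 [210 212 216]
0.102 284 147 [209 212 216]
0.105 284 151 [229 226 233]
0.108 284 154 [229 226 233]
0.111 284 157 [228 228 235]
0.114 284 160 [255  96  92]
0.117 284 164 [255  97  94]
0.12 284 167 [255  98  96]
0.123 284 171 [228 225 232]
0.126 284 174 [228 225 232]
0.129 284 178 [229 226 233]
0.132 283 182 [229 226 232]
0.135 283 185 [228 225 232]
0.138 283 189 [229 225 232]
0.141 283 193 [228 225 232]
0.144 283 197 [228 225 231]
0.147 283 201 [228 225 232]
0.15 283 205 [228 225 232]
0.153 283 210 [228 225 232]
0.156 283 214 [228 225 231]
0.159 283 218 [228 225 232]
0.162 283 223 [228 224 231]
0.165 283 227 [228 225 231]
0.168 283 232 [131 129 136]
0.171 283 237 [143 140 145]
0.174 283 242 [168 168 173]
0.177 283 246 [151 111  78]
```

The red band is fully out, with about 7 mm of bare rod showing between it and the cap. No black is showing and the cup is still on the hook.

```bash
python3 -c "
from h import *
s=state();print(s['time_s'],s['ee_pos'],s['gripper_width'],s['force']);print(finish_job())"
```

```text
16.5667 [ 0.43397018 -0.11499271  0.27886968] 0.05531813779502387 [ 3.1034299  -0.21037799 -0.34710219]
the job is handed in; nothing more can be done
None
```

The job is handed in at 16.6 s: the cup hangs on its hook, and the arm is still gripping the T-handle with the plunger drawn about 54 mm, red band fully out and black band still inside.

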